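# Pop open the sample hatch of the bench analyser

### The job

Open the sample port of the small bench analyser: with a fingertip, gently press its hatch down once on the ribbed thumb pad until the push-push latch lets go, then take your hand right away so that the hatch swings fully open on its own spring. Do not pinch or lift the hatch or push it back down, and watch it stand fully open, untouched, for two seconds before you finish. Leave the touch screen, the printer cover and the things standing around the analyser alone.

Things in the scene. Friction and masses are not known exactly. Their poses are not given: they have to be found in the camera images.
- analyser: White bench analyser fixed to the counter, 260 mm deep (x), 320 wide (y), deck 100 mm high. Origin: centre of its underside; x points to its back, y to its left as seen by a user at its front (low black apron), z up. The screen console fills the left half of the deck; the right half holds the hatch in front and the printer cover behind it. The sample bay under the hatch is 40 mm deep.
- hatch (a joint): Angle of the grey sample hatch, rad: 0 = shut and latched, -0.07 = pressed onto its soft rubber stop, 1.25 = fully open. Pressed at the pad it starts to move at about 3 N; the latch lets go once it is below -0.045, and the stop is felt from -0.07 on. When the finger leaves, its damped spring swings it open in 1 to 2 s (2 to 3 N on a finger in its way). Pressed right down again, it relatches.
- press_pad (a point): Centre of the top of the ribbed rubber thumb pad, 28 mm (x) by 50 (y), 2 mm proud of the grey hatch, at the middle of its front edge (pad centre 22 mm from that edge, 94 mm from the hinge axis). Moves with the hatch. Shut: 106 mm above the counter, x towards the hinge (analyser's back), y left, z up. The latch lets go when it is 4.5 mm down; stop at 6.5 mm.
- hatch_hinge (a point): Middle of the hatch's hinge axis (along the analyser's y), on the analyser, 98 mm above the counter. The hatch is a flat lid, 112 mm (x) by 126 (y), 10 thick, its top 4 mm above the deck at its sides (2 mm gap); the analyser in front of it is 40 mm lower. Fully open it leans 18 degrees to the front from upright, its free edge about 210 mm above the counter, 40 mm in front of the hinge.
- console: Touch screen console on the left half of the deck, 140 mm wide, rising to the back from 100 to 150 mm above the counter. Fixed; origin in the middle of its underside. Not to be touched.
- printer_cover: Low grey printer cover with a paper slot, on the deck behind the hatch, 62 by 116 by 6 mm. Fixed; origin in the middle of its underside. Not to be touched.
- cup_stack: Loose stack of paper cups, 67 mm across, 123 mm tall, on the counter beside the analyser, 60 g; origin at its foot. To be left alone.
- control_bottle: Loose small control fluid bottle, 38 mm across, 75 mm tall, on the counter beside the analyser; origin at its foot. To be left alone.
- marker: Loose marker pen lying on the counter in front of the analyser, 125 by 17 by 13 mm; origin under its middle. To be left alone.
- tube_rack: Loose white rack of capped sample tubes, 75 by 150 mm, 80 mm tall with the tubes, on the counter at the left of the analyser; origin at its foot. To be left alone.
- thumb_pad: The same thumb pad as a body fixed on the hatch; origin 2 mm under its top surface, axes as press_pad. The press must land on it.

How it is judged:
On the way, in this order (a step that is already met when the one before it is completed fails the run):
1. the hatch is pressed down by the fingers on its thumb pad (value of joint hatch below -0.03 rad and contact force between the fingers and thumb_pad above 0.5 N).
2. the hatch has swung fully open by itself and stands open untouched for 2 s (value of joint hatch above 1.15 rad and contact force between anything else and hatch below 0.1 N), for 1.8 s.
At the end, for the whole second after the job is handed in: The hatch stands at more than 1.15 rad (fully open is 1.25), at rest and touched by nothing, and every loose thing around the analyser is within 20 mm of where it stood (all of step 2 and velocity of joint hatch between -0.05 and 0.05 rad/s and distance of each of cup_stack, control_bottle, marker, tube_rack from where it was at the start of the episode below 0.02 m).
It fails at once if the hatch was pushed back down after it had popped (pressed shut a second time, or shoved back while open) ((value of joint hatch between 0.02 and 0.06 rad and velocity of joint hatch below -0.06 rad/s and contact force between any of the fingers, the arm and hatch above 3.5 N) or (value of joint hatch above 0.07 rad and velocity of joint hatch below -0.6 rad/s and contact force between any of the fingers, the arm and hatch above 1 N)).
It fails at once if the hatch was gripped, lifted or held instead of left to its spring (more than 12 N on it while ajar) (value of joint hatch above 0.12 rad and contact force between any of the fingers, the arm and hatch above 12 N).
It fails at once if the hatch was struck or forced (more than 60 N) (contact force between any of the fingers, the arm and hatch above 60 N).
It fails at once if the touch screen or the printer cover was touched (contact force between any of the fingers, the arm and console above 1 N or contact force between any of the fingers, the arm and printer_cover above 1 N).
It fails at once if a thing standing around the analyser was pushed or lifted (more than 20 mm) (distance of any of cup_stack, control_bottle, marker, tube_rack from where it was at the start of the episode above 0.02 m).
It also fails if it takes over 32 s, if anything falls off the work surface, if the arm or the gripper's body presses on something with over 40 N, if the wrist force passes 120 N, or if a joint passes its speed limit or range.

### The arm

A 6-joint arm with a two-finger parallel gripper is mounted at the origin on the work surface. World frame = base frame: x ahead of the robot, y to its left, z up, the work surface at z = 0. Lengths are in m, angles in rad, forces in N, time in s.
With the tool pointing down it reaches from about 0.4 to 0.825 m from the base axis. Payload 7 kg.
Tool frame: the origin (TCP) lies at the very end of the fingers, on their centre line; the grasp point (between the pads) lies grip_depth behind it (grip_depth is the distance from the TCP to the grasp point, in m); z points along the fingers, y is the line along which they close (so a half turn about z gives the same grasp; the last joint's range is limited). The gripper opens to 85 mm and grips with 20 to 120 N. Pads are 22 mm wide; open, the fingers measure 114 mm over their backs; the gripper's body (76 mm by 85 mm) begins 54 mm behind the grasp point. The pads swing forward as they close: fully open they stand 13 mm farther back than shut.
Start: joints at [1.511, 0.359, 0.012, 0, -1.224, -0.288], TCP at [0.23, 0.635, 0.194] pointing down, gripper open.
Joint ranges: [-3.07, 3.07], [-1.43, 2.12], [-1.02, 1.25], [-3.03, 1.67], [-3.05, -0], [-3.03, 3.03]. Speed limits (rad/s): [2.39, 2.39, 3.01, 3.14, 3.14, 3.14].

### API

Orientations are given as a unit quaternion [x, y, z, w].
In Python, from cell import * gives the robot as it stands. The module is installed in compiled form; this text tells all that it offers.
- The arm moves only by the shell command python3 -m jog 'ROWS' [FORCE]. ROWS is JSON, a list that holds one entry, the list of rows, each a list of 7 numbers: the shift along the tool's x, y, z in mm, then the turn, a rotation vector about the tool's x, y, z in rad, then the finger opening in mm, from 0 to 85.4. A call has exactly 8 rows; each row is the pose to reach, as a shift and turn from the pose commanded when the call began, along the tool's axes at that moment; what a row does not reach only later rows make up. A row lasts 1/8 s, in which the tool goes at most 62.5 mm and 10.7 degrees, less where a joint would pass 70% of its speed; a pose out of reach is approached as far as the arm can. A call with a gripper value outside its range is refused whole. The fingers move at their own pace and stop on an object; FORCE is the grip in N (left out, the last holds). Time passes only in rows, so rows that repeat a pose let the fingers close, or fill a call up. It gives the time, the measured TCP pose, the force, the opening and the grip force at its end, in the units of the state.
- read_state(): the state, without advancing time (a new reading comes with each control period).
- snapshot(name): name is "side" or "top"; returns a dict with "pixels" (480x640x3 uint8, red, green, blue), "z_map" (480x640 float32, m along the optical axis (not along the pixel's ray), 0 where there is no reading), "camera_matrix" (3x3 intrinsics, pixels), "k1" (the pictures are not rectified: a ray, as slopes to the right and down, at radius r is drawn at 1 + k1 r^2 times it, then the intrinsics apply), "eye" and "attitude" of the camera in the world. Camera axes: x right, y up, looking along -z (the intrinsics and any distortion apply to the point x, -y, -z); pixel columns grow to the right and rows downward; lengths in m; the calibration is good to about 2 mm. A picture is of the moment at which its call begins.
- close_job(): hands the job in; it is judged then, once.
The state is a dict: "time_s": time; "q": joint angles; "dq": joint speeds; "joint_efforts": joint torques, N m; "ee_pos": TCP position; "tcp_rot": TCP orientation; "wrist_force": force on the tool from outside, world axes, zero at the start; "torque": the same for the moment, N m; "grip_width": finger opening in m; "finger_force": force on a finger pad.
Only numpy, scipy, OpenCV 4.12 (cv2) and the standard library are available. Lean on these libraries where they do the work, as an engineer would, in place of code of your own. Each camera call takes 0.05 s, during which the arm holds its last target. There are 200 camera calls.

## Working session

There is one attempt and no reset: what is moved stays moved. The work goes in short steps, Python scripts to look and compute and a shell command to move; the robot and the scene stay as the last step left them, time stands still between calls to the robot, and variables do not carry over. Pictures are saved under pics/ and viewed, at most 10 in all, crops included, and the job is handed in when it is done.

```bash
mkdir -p pics
cat > h.py <<'E'
from cell import *
import numpy as np, cv2
from scipy.spatial.transform import Rotation as R
def cloud(s):
    K=np.array(s["camera_matrix"]); k=s["k1"]
    v,u=np.mgrid[0:480,0:640].astype(float)
    p=cv2.undistortPoints(np.stack([u,v],-1).reshape(-1,1,2),K,np.array([k,0,0,0,0.])).reshape(480,640,2)
    z=s["z_map"]; c=np.stack([p[...,0]*z,-p[...,1]*z,-z],-1)
    a=np.array(s["attitude"]); M=a if a.shape==(3,3) else R.from_quat(a).as_matrix()
    P=c@M.T+np.array(s["eye"]); P[z==0]=np.nan
    return P
E
python3 - <<'E'
from h import *
for n in("top","side"):
    s=snapshot(n); np.savez(n+".npz",P=cloud(s),rgb=s["pixels"])
    cv2.imwrite(f"pics/{n}1.png",s["pixels"][...,::-1]); print(n,s["eye"],s["attitude"],s["k1"])
print(read_state())
E
```

```text
top [0.52775703 0.06987872 1.08130339] [-0.0287887   0.03020304  0.70808564 -0.70489269] -0.09981597966219723
side [ 0.51986099 -0.52413158  0.72170608] [ 0.37241475 -0.02300372 -0.03916881  0.92695409] -0.09820139720932151
{'time_s': 0.1, 'q': array([ 1.51108801e+00,  3.59324890e-01,  1.11554084e-02, -2.98489379e-04,
       -1.22411300e+00, -2.88115463e-01]), 'dq': array([ 0.00075276, -0.00024116,  0.00099783,  0.002525  , -0.00091559,
       -0.0003596 ]), 'joint_efforts': array([-1.43741727e-03, -5.84766018e+01,  2.94108242e+01,  6.95453569e+00,
       -3.17967759e-03,  3.76760170e-06]), 'ee_pos': array([0.22993378, 0.63411137, 0.19345515]), 'tcp_rot': array([ 9.84906329e-01, -1.73086542e-01, -5.47355642e-05,  7.54229773e-04]), 'wrist_force': array([ 0.09556269, -0.49891158, -0.74675825]), 'torque': array([ 0.01658936, -0.02075957,  0.00716923]), 'finger_force': 0.0, 'grip_width': 0.08542401550819283}
```

View pics/top1.png

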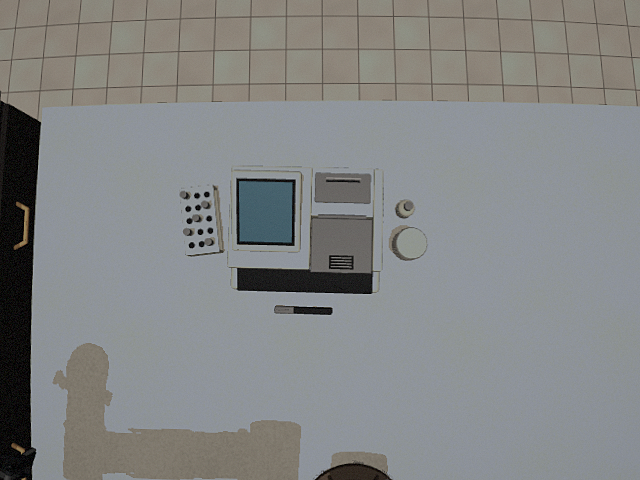

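View pics/side1.png

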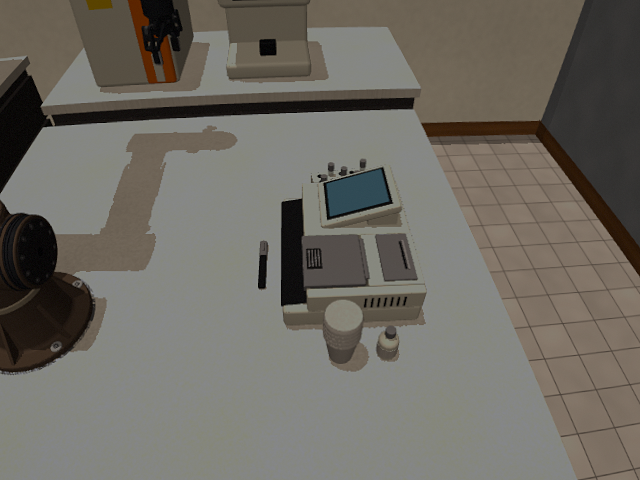

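The top view shows the hatch at about (311–372, 216–272) with the ribbed pad at (341, 262). The console is at (232–308, 168–265), the rack at (200, 220), the cups at (409, 243), the bottle at (404, 208) and the marker at (303, 310). The side view agrees: pad at about (314, 258), cups at (342, 330).

Run:
```python
from h import *
for n,box in(("top",(305,376,212,280)),("side",(298,372,228,292))):
    d=np.load(n+".npz"); P=d["P"]; g=d["rgb"].astype(int); u0,u1,v0,v1=box
    m=np.zeros((480,640),bool); m[v0:v1,u0:u1]=1
    v=g.mean(-1); m0=m&(v>70)&(v<150)&(P[...,2]>.09)&(P[...,2]<.115)
    rib=m&(v<60)&(P[...,2]>.09)&(P[...,2]<.12)
    print(n,m0.sum(),rib.sum(), np.nanmedian(P[m0],0))
    for name,mm in(("hatch",m0|rib),("ribs",rib)):
        num,l,st,c=cv2.connectedComponentsWithStats(cv2.morphologyEx(mm.astype(np.uint8),cv2.MORPH_CLOSE,np.ones((5,5))))
        if num<2: continue
        i=1+st[1:,4].argmax(); q=P[l==i]; q=q[np.isfinite(q).all(1)]
        r=cv2.minAreaRect((q[:,:2]*1000).astype(np.float32)); print(name,st[i],r,np.median(q[:,2]))
s=read_state(); print(R.from_quat(s["tcp_rot"]).as_matrix().round(4))
```

```text
top 3428 255 [0.60615412 0.0272111  0.10459892]
hatch [ 305  212   71   62 4054] ((604.1578979492188, 28.872589111328125), (145.68734741210938, 126.74169158935547), 89.66263580322266) 0.10449613703935329
ribs [323 255  31  18 352] ((560.2609252929688, 33.72774887084961), (61.45000076293945, 34.80946350097656), 89.86518859863281) 0.10713477983828373
side 3806 430 [0.61048761 0.02570002 0.10414363]
hatch [ 302  228   70   64 4411] ((608.3298950195312, 29.975353240966797), (165.26246643066406, 137.75994873046875), 83.63554382324219) 0.10413544327200025
ribs [302 246  21  23 357] ((560.277587890625, 30.449716567993164), (60.58439254760742, 36.17914962768555), 87.70889282226562) 0.1068643932446609
[[ 9.401e-01 -3.409e-01 -4.000e-04]
 [-3.409e-01 -9.401e-01 -1.500e-03]
 [ 2.000e-04  1.500e-03 -1.000e+00]]
```

```bash
python3 -m jog '[[[26,30,-4,0,0,-0.044,60],[53,61,-8,0,0,-0.087,40],[79,91,-12,0,0,-0.131,20],[106,122,-15,0,0,-0.174,0],[132,152,-19,0,0,-0.218,0],[158,183,-23,0,0,-0.261,0],[185,213,-26,0,0,-0.305,0],[211,244,-30,0,0,-0.348,0]]]' 20; python3 -c "
from h import *
s=read_state();print(s['ee_pos'],R.from_quat(s['tcp_rot']).as_matrix().round(3),s['q'],s['grip_width'])"
```

```text
time_s: 1.1
ee_pos: [0.3454, 0.3318, 0.2241]
tcp_rot: [1.0, 0.001, -0.0, 0.0]
wrist_force: [1.2, 0.3, 0.1]
grip_width: -0.0003
finger_force: 0.0
[0.345405   0.33176991 0.22414053] [[ 1.     0.002 -0.   ]
 [ 0.002 -1.    -0.   ]
 [-0.     0.    -1.   ]] [ 1.17718085e+00  1.02887135e-02 -3.55684850e-01 -1.36578809e-04
 -1.20532623e+00  3.95428703e-01] -0.0003271192530538978
```

```bash
python3 -m jog '[[[15,40,0,0,0,0,0],[31,80,0,0,0,0,0],[46,120,0,0,0,0,0],[62,160,0,0,0,0,0],[78,200,0,0,0,0,0],[94,245,10,0,0,0,0],[112,290,30,0,0,0,0],[115,301,40,0,0,0,0]]]'; python3 -m jog '[[[25,0,0,0,0,0,0],[50,0,0,0,0,0,0],[75,0,10,0,0,0,0],[97,0,25,0,0,0,0],[97,0,40,0,0,0,0],[97,0,53,0,0,0,0],[97,0,58,0,0,0,0],[97,0,58,0,0,0,0]]]'
python3 - <<'E'
from h import *
s=read_state();print(s['ee_pos'],s['wrist_force'])
a=snapshot("side");cv2.imwrite("pics/side2.png",cv2.resize(a["pixels"][150:350,220:480,::-1],(780,600)))
E
```

```text
time_s: 2.1
ee_pos: [0.46, 0.0299, 0.183]
tcp_rot: [1.0, -0.001, -0.001, 0.0]
wrist_force: [1.0, -0.3, 0.1]
grip_width: 0.0003
finger_force: 0.0
time_s: 3.1
ee_pos: [0.557, 0.0324, 0.1264]
tcp_rot: [1.0, 0.0, -0.0, 0.0]
wrist_force: [-0.2, 0.0, -0.4]
grip_width: -0.0
finger_force: 0.0
[0.55697845 0.03240504 0.1264316 ] [-0.21819001  0.01252984 -0.36131082]
```

View pics/side2.png

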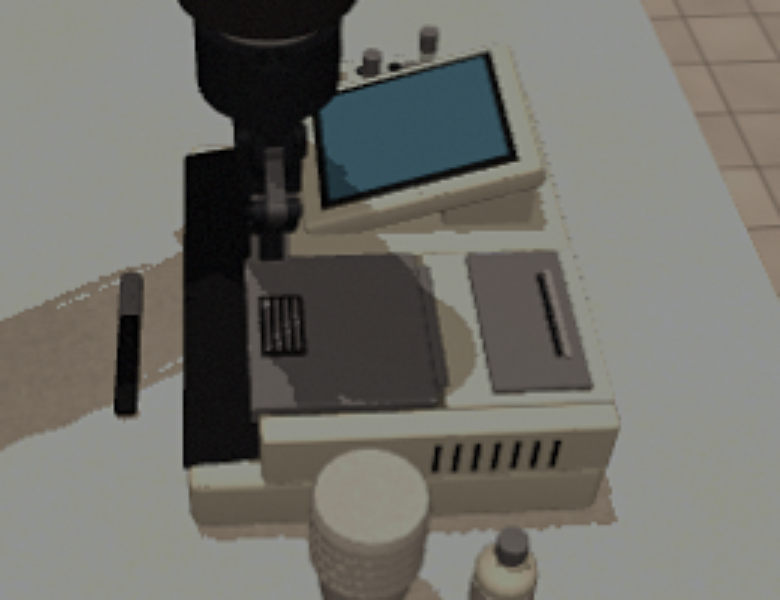

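The side crop shows the closed fingertip at about (272, 258) and the pad at (283, 325). That gap is larger than a 20 mm height difference explains, so I'll measure it before pressing.

Run:
```python
from h import *
s=read_state(); print(s['ee_pos'])
for n in("side","top"):
    a=snapshot(n); P=cloud(a); e=np.array(a["eye"]); A=R.from_quat(a["attitude"]).as_matrix(); K=np.array(a["camera_matrix"])
    for p in(s['ee_pos'],[.560,.031,.106]):
        c=A.T@(np.array(p)-e); x=np.array([c[0],-c[1]])/-c[2]; x*=1+a["k1"]*(x@x); print(n,"proj",K[:2,:2]@x+K[:2,2])
    if n=="side":
        for v in range(215,262,3): print(v,P[v,311].round(3),a["pixels"][v,311])
    cv2.imwrite(f"pics/{n}3.png",a["pixels"][...,::-1])
```

```text
[0.55732645 0.03241519 0.12682475]
side proj [310.03964616 248.3729146 ]
side proj [311.57190746 256.44406817]
215 [ 0.556 -0.022  0.26 ] [76 72 69]
218 [ 0.555 -0.025  0.257] [87 81 77]
221 [ 0.555 -0.03   0.255] [45 41 40]
224 [ 0.555 -0.024  0.243] [22 20 20]
227 [0.557 0.001 0.212] [10 10 10]
230 [0.558 0.02  0.186] [13 11 12]
233 [0.558 0.019 0.18 ] [16 16 18]
236 [0.558 0.02  0.172] [33 30 30]
239 [0.562 0.077 0.105] [59 54 51]
242 [0.562 0.069 0.106] [60 55 53]
245 [0.561 0.063 0.104] [60 55 54]
248 [0.561 0.053 0.105] [45 40 38]
251 [0.56  0.043 0.108] [45 42 39]
254 [0.559 0.036 0.108] [34 33 30]
257 [0.559 0.028 0.108] [29 27 26]
260 [0.558 0.022 0.107] [32 30 28]
top proj [339.08351979 264.57401799]
top proj [339.36837253 263.58072319]
```

View pics/top3.png

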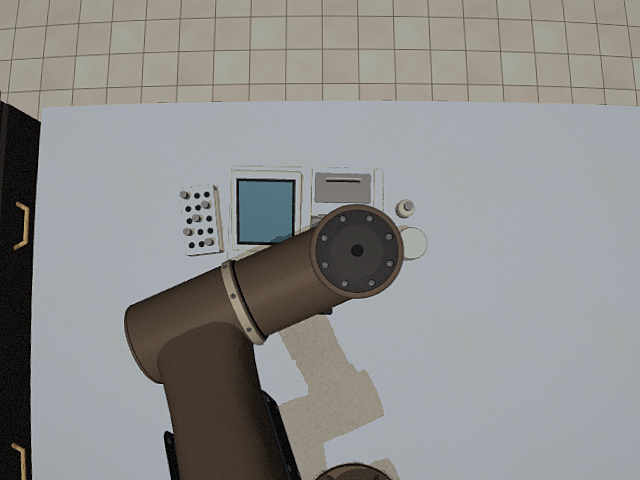

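The top view is blocked by the arm. Depth puts the visible fingertip near z ≈ 0.17 at the right x and y, about 40 mm above the reported TCP. I'll descend in guarded steps on force instead of trusting the height.

```bash
python3 -m jog '[[[2,1,4,0,0,0,0],[2,1,8,0,0,0,0],[2,1,11,0,0,0,0],[2,1,13,0,0,0,0],[2,1,15,0,0,0,0],[2,1,16,0,0,0,0],[2,1,16,0,0,0,0],[2,1,16,0,0,0,0]]]'
python3 - <<'E'
from h import *
a=snapshot("side");P=cloud(a);cv2.imwrite("pics/side4.png",cv2.resize(a["pixels"][190:290,260:390,::-1],(780,600),interpolation=0))
for v in range(226,262,3): print(v,P[v,308].round(3),P[v,312].round(3))
E
```

```text
time_s: 4.25
ee_pos: [0.5594, 0.0313, 0.1104]
tcp_rot: [1.0, 0.0, 0.0, -0.0]
wrist_force: [-0.0, -0.2, 0.7]
grip_width: -0.0002
finger_force: 0.0
226 [ 0.55  -0.027  0.241] [ 0.557 -0.028  0.242]
229 [ 0.55  -0.031  0.239] [ 0.556 -0.031  0.238]
232 [ 0.55  -0.027  0.229] [ 0.557 -0.024  0.225]
235 [ 0.552 -0.001  0.195] [0.56  0.02  0.174]
238 [0.553 0.016 0.171] [0.56  0.016 0.17 ]
241 [0.553 0.017 0.163] [0.56  0.019 0.16 ]
244 [0.556 0.064 0.106] [0.563 0.064 0.105]
247 [0.555 0.056 0.106] [0.563 0.055 0.106]
250 [0.554 0.045 0.109] [0.562 0.045 0.109]
253 [0.554 0.038 0.109] [0.561 0.04  0.105]
256 [0.553 0.033 0.106] [0.561 0.031 0.107]
259 [0.553 0.023 0.108] [0.56  0.021 0.11 ]
```

View pics/side4.png

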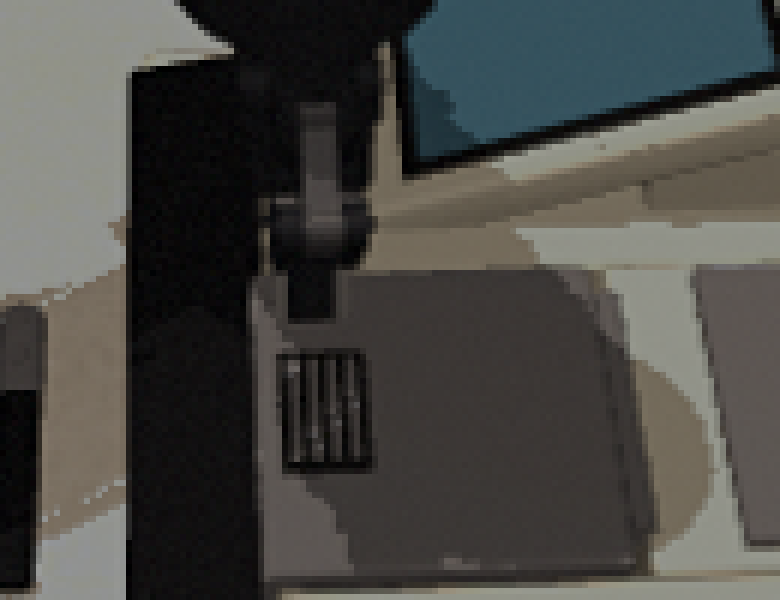

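The crop shows the fingertip ending at (313, 320), clearly above and behind the pad at (326, 410) along the line of sight. The tip really is about 45 mm above the reported TCP, so I'll keep descending carefully.

```bash
python3 -m jog '[[[0,0,2,0,0,0,0],[0,0,3,0,0,0,0],[0,0,4,0,0,0,0],[0,0,5,0,0,0,0],[0,0,6,0,0,0,0],[0,0,7,0,0,0,0],[0,0,7,0,0,0,0],[0,0,7,0,0,0,0]]]'; python3 -c "
from h import *
print(grip_depth if 'grip_depth' in globals() else None, read_state()['wrist_force'])
P=cloud(snapshot('side'))
for v in range(238,256,2): print(v,P[v,312].round(3))"
```

```text
time_s: 5.3
ee_pos: [0.5593, 0.0313, 0.1033]
tcp_rot: [1.0, 0.0, -0.0, -0.0]
wrist_force: [-1.2, 0.2, 0.1]
grip_width: -0.0002
finger_force: 0.0
0.0187 [-1.23049953  0.16873043  0.13759484]
238 [0.56  0.016 0.171]
240 [0.56  0.018 0.163]
242 [0.56  0.017 0.16 ]
244 [0.56  0.019 0.153]
246 [0.56  0.019 0.147]
248 [0.562 0.052 0.107]
250 [0.562 0.045 0.109]
252 [0.562 0.043 0.106]
254 [0.561 0.037 0.106]
```

```bash
python3 -m jog '[[[0,0,4,0,0,0,0],[0,0,8,0,0,0,0],[0,0,12,0,0,0,0],[0,0,16,0,0,0,0],[0,0,20,0,0,0,0],[0,0,23,0,0,0,0],[0,0,25,0,0,0,0],[0,0,25,0,0,0,0]]]'; python3 -c "
from h import *
a=snapshot('side');P=cloud(a);cv2.imwrite('pics/side5.png',cv2.resize(a['pixels'][190:290,260:390,::-1],(780,600),interpolation=0))
for v in range(244,266,2): print(v,P[v,312].round(3))"
```

```text
time_s: 6.35
ee_pos: [0.5593, 0.0312, 0.0782]
tcp_rot: [1.0, 0.0, -0.0, 0.0]
wrist_force: [1.2, -0.2, 0.4]
grip_width: 0.0001
finger_force: 0.0
244 [ 0.556 -0.031  0.205]
246 [ 0.557 -0.024  0.193]
248 [0.56  0.019 0.142]
250 [0.56  0.021 0.134]
252 [0.56 0.02 0.13]
254 [0.56  0.017 0.128]
256 [0.561 0.029 0.109]
258 [0.56  0.025 0.108]
260 [0.56  0.02  0.108]
262 [0.56  0.017 0.106]
264 [0.559 0.01  0.108]
```

View pics/side5.png

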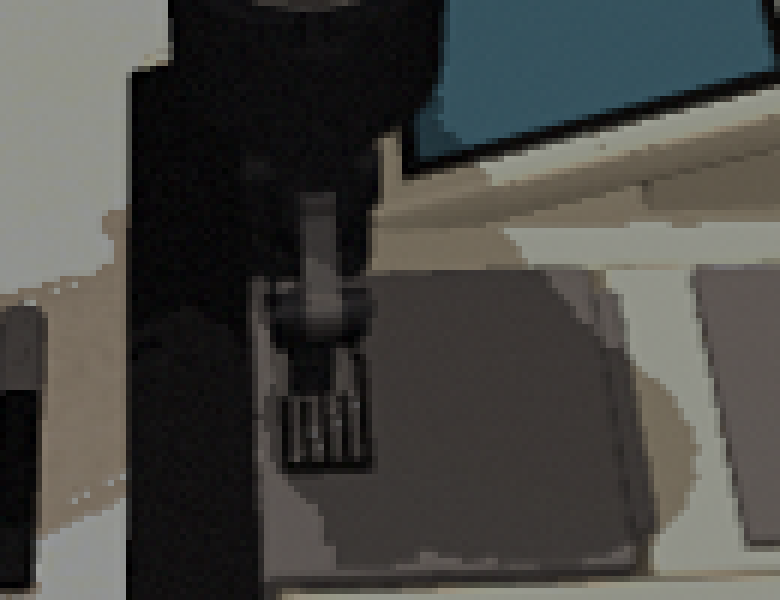

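The tip, at crop (313, 395), now overlaps the back-left half of the pad in view and has about 15 mm to go.

```bash
python3 -m jog '[[[0,0,2,0,0,0,0],[0,0,4,0,0,0,0],[0,0,6,0,0,0,0],[0,0,8,0,0,0,0],[0,0,9,0,0,0,0],[0,0,10,0,0,0,0],[0,0,11,0,0,0,0],[0,0,11,0,0,0,0]]]'; python3 -c "
from h import *
a=snapshot('side');P=cloud(a)
for v in range(250,268,2): print(v,P[v,312].round(3))"
```

```text
time_s: 7.4
ee_pos: [0.5592, 0.0313, 0.0673]
tcp_rot: [1.0, 0.0, -0.0, 0.0]
wrist_force: [-1.5, 0.0, 3.3]
grip_width: 0.0001
finger_force: 1.1
250 [ 0.556 -0.03   0.189]
252 [0.56  0.018 0.132]
254 [0.56  0.018 0.127]
256 [0.56  0.015 0.125]
258 [0.56  0.018 0.117]
260 [0.56  0.023 0.105]
262 [0.56  0.016 0.107]
264 [0.559 0.012 0.106]
266 [0.559 0.008 0.105]
```

Contact: 3.3 N upward with the reported TCP at 0.067. Now I'll press gently.

```bash
python3 -m jog '[[[0,0,1,0,0,0,0],[0,0,1.5,0,0,0,0],[0,0,2,0,0,0,0],[0,0,2.5,0,0,0,0],[0,0,3,0,0,0,0],[0,0,3.5,0,0,0,0],[0,0,4,0,0,0,0],[0,0,4,0,0,0,0]]]'
```

```text
time_s: 8.45
ee_pos: [0.5593, 0.0313, 0.0632]
tcp_rot: [1.0, 0.0, -0.0, 0.0]
wrist_force: [-3.6, -0.6, 2.3]
grip_width: -0.0001
finger_force: 1.2
```

```bash
python3 -m jog '[[[0,0,0.5,0,0,0,0],[0,0,1,0,0,0,0],[0,0,1.5,0,0,0,0],[0,0,2,0,0,0,0],[0,0,2.3,0,0,0,0],[0,0,2.5,0,0,0,0],[0,0,2.5,0,0,0,0],[0,0,2.5,0,0,0,0]]]'
```

```text
time_s: 9.45
ee_pos: [0.5595, 0.0313, 0.0623]
tcp_rot: [1.0, 0.0, 0.0, 0.0]
wrist_force: [-7.2, 0.3, 14.9]
grip_width: -0.0004
finger_force: 7.9
```

15 N and stalled: it is on the rubber stop, past the latch. Now I'll pull away quickly, up and to the front.

```bash
python3 -m jog '[[[-5,0,-40,0,0,0,0],[-60,0,-60,0,0,0,0],[-110,0,-65,0,0,0,0],[-140,0,-70,0,0,0,0],[-140,0,-70,0,0,0,0],[-140,0,-70,0,0,0,0],[-140,0,-70,0,0,0,0],[-140,0,-70,0,0,0,0]]]'; python3 -m jog '[[[0,0,0,0,0,0,0],[0,0,0,0,0,0,0],[0,0,0,0,0,0,0],[0,0,0,0,0,0,0],[0,0,0,0,0,0,0],[0,0,0,0,0,0,0],[0,0,0,0,0,0,0],[0,0,0,0,0,0,0]]]'; python3 -c "
from h import *
a=snapshot('side');cv2.imwrite('pics/side6.png',a['pixels'][...,::-1])"
```

```text
time_s: 10.45
ee_pos: [0.4197, 0.0312, 0.1304]
tcp_rot: [1.0, -0.0, -0.0, 0.0]
wrist_force: [-0.4, 0.8, -0.3]
grip_width: 0.0002
finger_force: 0.0
time_s: 11.45
ee_pos: [0.4193, 0.0313, 0.1308]
tcp_rot: [1.0, 0.0, -0.0, 0.0]
wrist_force: [-0.4, 0.3, -0.1]
grip_width: -0.0
finger_force: 0.0
```

View pics/side6.png

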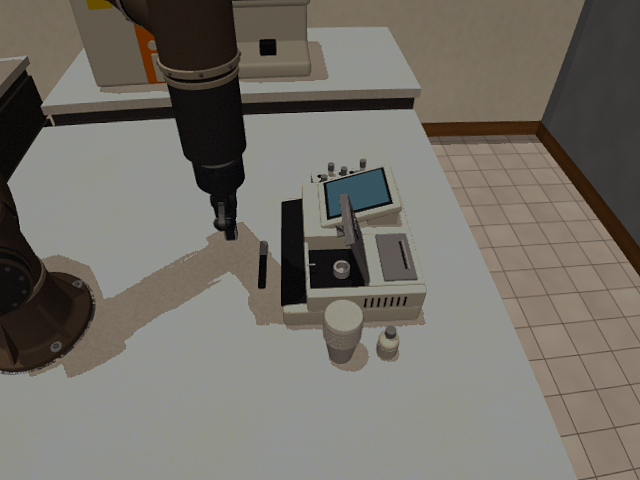

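The hatch stands open (its edge runs from (345, 197) to (365, 283)) with the bay exposed, the hand is well clear at (228, 235), and nothing around the analyser has moved. I'll wait while it stands open, then check the hatch angle.

```bash
for i in 1 2 3; do python3 -m jog '[[[0,0,0,0,0,0,0],[0,0,0,0,0,0,0],[0,0,0,0,0,0,0],[0,0,0,0,0,0,0],[0,0,0,0,0,0,0],[0,0,0,0,0,0,0],[0,0,0,0,0,0,0],[0,0,0,0,0,0,0]]]' | head -1; done; python3 -c "
from h import *
P=cloud(snapshot('top')).reshape(-1,3)
q=P[(abs(P[:,1]-.03)<.05)&(P[:,0]>.57)&(P[:,0]<.68)&(P[:,2]>.115)]
i=q[:,2]>np.nanmax(q[:,2])-.01
print(len(q),q[i].mean(0),q[:,2].max())"
```

```text
time_s: 12.5
time_s: 13.5
time_s: 14.5
1051 [0.62053706 0.03023451 0.2081613 ] 0.21437098052529602
```

```bash
python3 -c "
from cell import *
print(close_job())"
```

```text
the job is handed in; nothing more can be done
None
```

The hatch opened on its own after one fingertip press (about 15 N on the stop). It stood fully open and untouched for about three seconds (free edge about 0.21 m above the counter), and I handed the job in with nothing else touched; no verdict was returned.

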